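# Scan the canister, then find which way its cap unscrews

### The arm

A 6-joint arm with a two-finger parallel gripper is mounted at the origin on a cart in front of the work surface, level with it; the furniture and walls round the work are solid. World frame = base frame: x ahead of the robot, y to its left, z up, the work surface at z = 0. Lengths are in m, angles in rad, forces in N, time in s.
With the tool pointing down it reaches from about 0.3 to 0.85 m from the base axis. Payload 5.4 kg.
Tool frame: the origin (TCP) lies between the finger pads; the fingertips stand 14 mm ahead of it and the grasp point (between the pads) lies 5 mm behind it; z points along the fingers, y is the direction in which the jaws open and shut (so a half turn about z gives the same grasp; the last joint's range is limited). The gripper opens to 85 mm and grips with 20 to 120 N. Pads are 22 mm wide; open, the fingers measure 114 mm over their backs; the gripper's body (76 mm by 85 mm) begins 54 mm behind the grasp point. The pads swing forward as they close: fully open they stand 13 mm farther back than shut.
Start: joints at [-1.399, 0.158, 1.597, -0, 1.386, -0.21], TCP at [0.214, -0.534, 0.245] pointing down, gripper open.
Joint ranges: [-2.91, 2.91], [-0.94, 2.29], [0.18, 2.7], [-1.29, 4.43], [0.17, 2.64], [-3, 3]. Speed limits (rad/s): [2.57, 2.57, 3.14, 3.14, 3.14, 3.14].

### API

Orientations are given as [roll, pitch, yaw] about the fixed x, y, z axes, in that order (R = Rz(yaw) Ry(pitch) Rx(roll)).
In Python, from cell import r, viewer, job gives the robot as it stands. The module is installed in compiled form; this text tells all that it offers.
- The arm moves only by the shell command python3 -m creep 'ROWS' [FORCE]. ROWS is JSON, a list of rows, each a list of 5 numbers: the shift along the tool's x, y, z in m, then the turn about the tool's z in degrees, then the opening, from 0 (shut) to 1 (fully open). A call has 1 to 20 rows; each row is the pose to reach, as a shift and turn from the pose commanded when the call began, along the tool's axes at that moment; what a row does not reach only later rows make up. A row lasts 1/12 s, in which the tool goes at most 41.7 mm and 7.16 degrees, less where a joint would pass 70% of its speed; a pose out of reach is approached as far as the arm can. A call with a gripper value outside its range is refused whole. The fingers move at their own pace and stop on an object; FORCE is the grip in N (left out, the last holds). Time passes only in rows, so rows that repeat a pose let the fingers close. It gives the time, the measured TCP pose, the force and the opening at its end, in the units of the state.
- r.sense(): the state, without advancing time (a new reading comes with each control period).
- viewer.read_camera(name): name is "scene" or "top" or "wrist"; returns a dict with "pixels" (384x512x3 uint8, red, green, blue), "mtx" (3x3 intrinsics, pixels), "R" (3x3) and "t" (3): a world point X has camera coordinates R X + t; the wrist camera has in their place "hand_eye" (4x4, takes a point from camera to tool coordinates, whose origin is the TCP and whose axes are the flange's). Camera axes: x right, y down, z forward; pixel columns grow to the right and rows downward; lengths in m; the calibration is good to about 2 mm. A picture is of the moment at which its call begins: read the wrist's pose just before it. There is no depth.
- job.job_done(): hands the job in, once; it reports no verdict.
The state is a dict: "t": time; "joints": joint angles; "dq": joint speeds; "effort": joint torques, N m; "tcp_pos": TCP position; "eef_rot": TCP orientation; "ft_force": force on the tool from outside, world axes, zero at the start; "torque": the same for the moment, N m; "opening": opening from 0.0 (shut) to 1.0 (fully open).
Only numpy, scipy, OpenCV 4.12 (cv2) and the standard library are available. Lean on these libraries where they do the work, as an engineer would, in place of code of your own. Each camera call takes 0.05 s, during which the arm holds its last target.

### The job

Book out the labelled canister: pick up the hand scanner, hold it still and square about 10 cm in front of the middle of the label for a good second, then stand it back upright on the worktop and let go of it. Then take off the canister's quick-turn cap: nobody knows whether it loosens to the left or to the right, so try it both ways, and finish while still holding the cap level about 8 cm above its seat, straight over the canister (do not put it down or let go). Leave the other things on the worktop where they are.

Things in the scene. Friction and masses are not known exactly. Their poses are not given: they have to be found in the camera images.
- canister: The aluminium canister to open, told from the plain spare one farther left and back by its paper label: round, 80 mm across, bolted to the worktop by a flange 104 mm across; straight up to 110 mm, then sloping in to a collar 38 mm across from 124 to 140 mm up. It cannot move. Origin on its axis at the worktop; z up.
- cap: Loose black plastic cap on the canister's neck: round, ribbed, 46 mm across, 26 mm tall, 40 g. Grasp it across from above in any direction; 30 mm all round it is free down to the canister's shoulder. Origin on its axis at its lower rim, 142 mm above the worktop when seated; z up.
- cap_top (a point): Middle of the cap's top, 26 mm above its rim. Quick-turn cap: one way about z it stops hard after 3 to 13 degrees; the other way it turns easily for 65 to 75 degrees to a hard stop, and from about 60 degrees on it lifts straight off. Before that it is locked, with 2 mm of play upwards. Which way is which changes from start to start and cannot be seen.
- label: Paper band round the canister with the label on it. Origin on the canister's axis at the worktop, z up; the label looks outwards along this frame's -x, to the robot's left and more or less towards the robot.
- label_face (a point): Middle of the label: a flat paper patch 48 mm wide and 40 mm high with dark upright bars, 43 mm from the canister's axis and 85 mm above the worktop. Axes as label (-x is outwards).
- scanner: Loose grey hand scanner, 130 to 250 g, standing on its foot (66 x 56 x 8 mm): a stem 26 mm wide (8 to 41 mm up) carries a head 84 mm long (x), 36 mm wide (y) and 40 mm high (38 to 78 mm up). Take the head across its width from above. Origin under the middle of the foot; z up; +x is the way it looks.
- scanner_window (a point): Middle of the scanner's dark front window, 43 mm ahead of its axis (+x) and 58 mm above the foot; the scanner reads straight ahead, along +x. Axes as scanner.
- jar: Bystander: honey jar, 62 mm across, 71 mm tall, in the back row. Origin under its middle.
- tubs: Bystander: clear nested pots, 70 mm across, 82 mm tall, in the back row. Origin under their middle.
- cage: Bystander: small slatted plastic queen cage, 22 x 62 x 16 mm, lying at the front right. Origin under its middle.
- hive_tool: Bystander: flat metal hive tool, 44 x 186 x 23 mm, lying at the left. Origin under its middle.
Things that resemble listed ones, but are neither listed nor needed, are in the scene too. There is more than one size of the cap; the one meant has the size given above.

How it is judged:
By the outcome, as a careful person would: the job done as asked, in the order asked, and still so for the second after the job is handed in, while the arm keeps its last pose, push and grip.
It also fails if it takes over 58 s, if anything falls off the work surface, if the arm or the gripper's body presses on something with over 40 N, if the wrist force passes 120 N, or if a joint passes its speed limit or range.

## Working session

There is one attempt and no reset: what is moved stays moved. The work goes in short steps, Python scripts to look and compute and a shell command to move; the robot and the scene stay as the last step left them, time stands still between calls to the robot, and variables do not carry over. Pictures are saved under pics/ and viewed, and the job is handed in when it is done.

```bash
mkdir -p pics; ls
cat > h.py <<'E'
import numpy as np, cv2
from cell import r, viewer, job
def snap(n, tag):
    c=viewer.read_camera(n); cv2.imwrite(f'pics/{tag}.png', cv2.cvtColor(c['pixels'],cv2.COLOR_RGB2BGR)); return c
E
python3 - <<'E'
from h import *
s=r.sense(); print(s['t'],s['tcp_pos'],s['eef_rot'],s['opening'])
for n in ('scene','top','wrist'):
    c=snap(n,n+'0'); print(n,{k:np.round(v,4).tolist() for k,v in c.items() if k!='pixels'})
E
```

```text
pics
0.0 [ 0.21412077 -0.53302273  0.24430157] [-3.13970083e+00 -4.16530863e-04  3.81754120e-01] 1.0018696979818082
scene {'mtx': [[478.6652, 0.0, 256.3756], [0.0, 478.6652, 195.5426], [0.0, 0.0, 1.0]], 'R': [[-0.8119, -0.5838, 0.0029], [-0.4255, 0.5883, -0.6877], [0.3997, -0.5595, -0.726]], 't': [0.5286, 0.167, 1.3591]}
top {'mtx': [[364.1896, 0.0, 255.9739], [0.0, 364.1896, 192.9462], [0.0, 0.0, 1.0]], 'R': [[-0.0064, -0.9998, -0.0186], [-0.9929, 0.0086, -0.1187], [0.1189, 0.0177, -0.9928]], 't': [0.2441, 0.5085, 1.1183]}
wrist {'mtx': [[334.7419, 0.0, 260.6037], [0.0, 334.7419, 190.8785], [0.0, 0.0, 1.0]], 'hand_eye': [[0.0002, -0.9604, -0.2786, 0.0705], [1.0, 0.0004, -0.0005, -0.0003], [0.0006, -0.2786, 0.9604, -0.1285], [0.0, 0.0, 0.0, 1.0]]}
```

View pics/scene0.png

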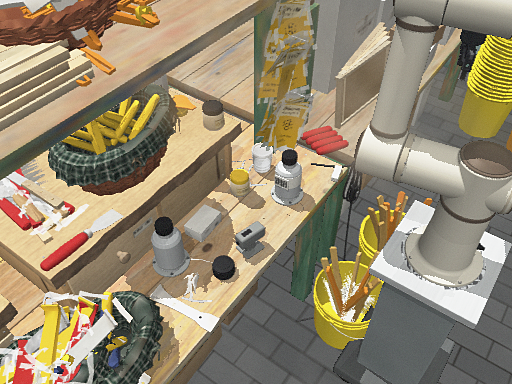

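View pics/top0.png

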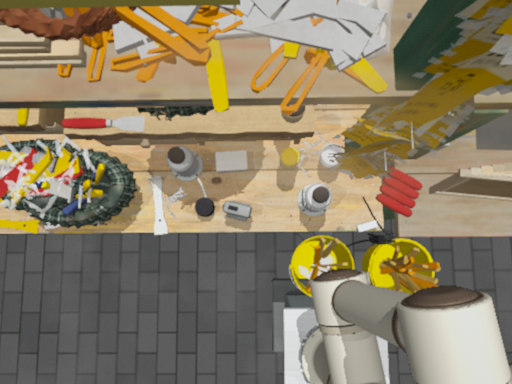

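View pics/wrist0.png

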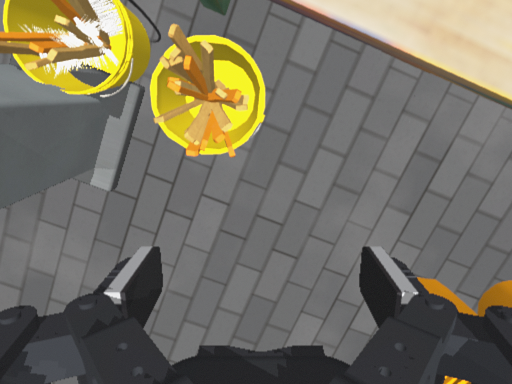

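Run:
```python
import cv2,numpy as np
a=cv2.imread('pics/scene0.png')[140:310,130:350]; b=cv2.imread('pics/top0.png')[130:240,140:420]
cv2.imwrite('pics/z1.png',cv2.resize(a,None,fx=3.5,fy=3.5,interpolation=cv2.INTER_CUBIC))
cv2.imwrite('pics/z2.png',cv2.resize(b,None,fx=2.8,fy=2.8,interpolation=cv2.INTER_CUBIC))
```

```text
(no output)
```

View pics/z1.png

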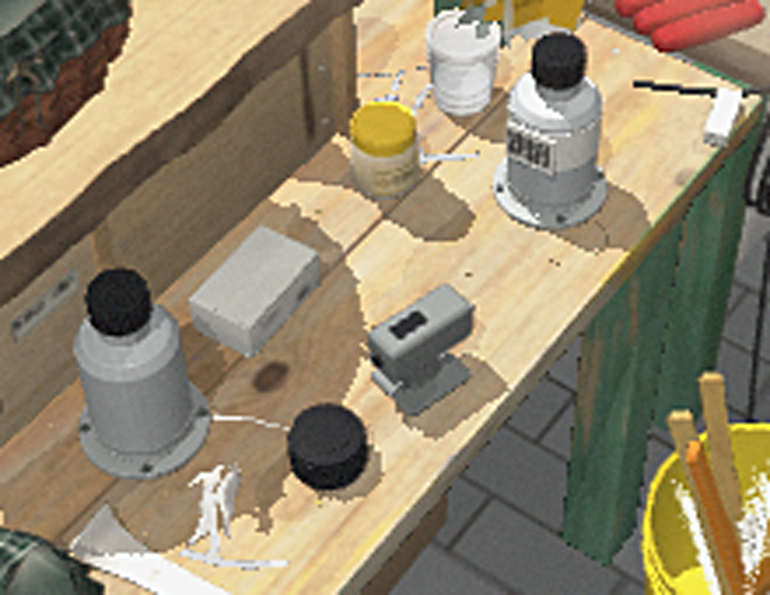

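View pics/z2.png

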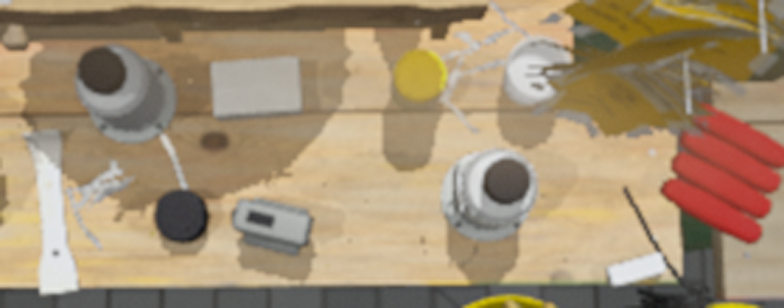

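```bash
cat >> h.py <<'E'
def ray(c,uv,s=None):
    K=np.array(c['mtx']); d=np.linalg.inv(K)@np.array([uv[0],uv[1],1.])
    if 'R' in c:
        R=np.array(c['R']); t=np.array(c['t']); return -R.T@t, R.T@d
    from scipy.spatial.transform import Rotation as Ro
    H=np.array(c['hand_eye']); W=np.eye(4); W[:3,:3]=Ro.from_euler('xyz',s['eef_rot']).as_matrix(); W[:3,3]=s['tcp_pos']
    M=W@H; return M[:3,3], M[:3,:3]@d
def onz(c,uv,z,s=None):
    o,d=ray(c,uv,s); return o+d*(z-o[2])/d[2]
def tri(rays):
    A=np.zeros((3,3));b=np.zeros(3)
    for o,d in rays:
        d=d/np.linalg.norm(d);P=np.eye(3)-np.outer(d,d);A+=P;b+=P@o
    X=np.linalg.solve(A,b); return X,[np.linalg.norm((np.eye(3)-np.outer(d,d)/(d@d))@(X-o)) for o,d in rays]
def blobs(img,mask,amin=40):
    n,l,st,ce=cv2.connectedComponentsWithStats(mask.astype(np.uint8)); 
    return [(ce[i],st[i],l==i) for i in range(1,n) if st[i,4]>=amin]
E
python3 - <<'E'
from h import *
T=viewer.read_camera('top');S=viewer.read_camera('scene')
def dark(c,x0,x1,y0,y1,v=75):
    g=c['pixels'].max(axis=2).astype(int); m=np.zeros(g.shape,bool); m[y0:y1,x0:x1]=g[y0:y1,x0:x1]<v
    return blobs(c,m,30)
bt=dark(T,295,340,175,220); bs=dark(S,270,310,145,185)
for b in bt: print('T',b[0],b[1])
for b in bs: print('S',b[0],b[1])
for b in dark(T,190,225,190,225): print('bigcap T',b[0],b[1], onz(T,b[0],0.015))
# distances
for z in (0.142,0.155,0.168): print(z,onz(T,(321,194),z),onz(S,(290,158),z))
# scanner light head in top
g=cv2.cvtColor(T['pixels'],cv2.COLOR_RGB2HSV)
m=np.zeros(g.shape[:2],bool); m[197:222,218:256]=(g[197:222,218:256,1]<50)
for b in blobs(T,m): print('scan',b[0],b[1])
np.save('T.npy',T['pixels'])
for z in (0,.078): print(onz(T,(237,208),z))
E
```

```text
S [289.04368932 157.23300971] [282 150  15  16 206]
bigcap T [204.5       206.8778626] [196 198  18  18 262] [0.46889424 0.40573471 0.015     ]
0.142 [0.4925751  0.05316926 0.142     ] [0.49317577 0.04873085 0.142     ]
0.155 [0.49107647 0.05526713 0.155     ] [0.48589928 0.06124306 0.155     ]
0.168 [0.48957784 0.057365   0.168     ] [0.4786228  0.07375527 0.168     ]
scan [236.9372093  209.95348837] [223 201  29  20 430]
[0.4656496  0.30258933 0.        ]
[0.45953153 0.29710035 0.078     ]
```

```bash
python3 -m creep '[[0.45,-0.42,-0.045,-68,1],[0.45,-0.42,-0.045,-68,1],[0.45,-0.42,-0.045,-68,1],[0.45,-0.42,-0.045,-68,1],[0.45,-0.42,-0.045,-68,1],[0.45,-0.42,-0.045,-68,1],[0.45,-0.42,-0.045,-68,1],[0.45,-0.42,-0.045,-68,1],[0.45,-0.42,-0.045,-68,1],[0.45,-0.42,-0.045,-68,1],[0.45,-0.42,-0.045,-68,1],[0.45,-0.42,-0.045,-68,1],[0.45,-0.42,-0.045,-68,1],[0.45,-0.42,-0.045,-68,1],[0.45,-0.42,-0.045,-68,1],[0.45,-0.42,-0.045,-68,1],[0.45,-0.42,-0.045,-68,1],[0.45,-0.42,-0.045,-68,1],[0.45,-0.42,-0.045,-68,1],[0.45,-0.42,-0.045,-68,1]]'
python3 - <<'E'
from h import *
s=r.sense(); print(s['t'],s['tcp_pos'],s['eef_rot'],s['joints'],s['ft_force'])
import pickle
c=snap('wrist','w1'); pickle.dump((s,c),open('w1.pkl','wb'))
E
```

```text
t: 1.92
tcp_pos: [0.475, 0.0227, 0.2902]
eef_rot: [-3.141, 0.0, 1.567]
ft_force: [-0.4, 0.9, -0.5]
opening: 1.0
1.9167 [0.47500112 0.02268146 0.29016656] [-3.14132567e+00  1.78424319e-04  1.56652125e+00] [-2.07025215e-01 -1.34164902e-01  1.80375486e+00 -2.29644218e-04
  1.47222828e+00 -2.02727494e-01] [-0.38713161  0.87905448 -0.45787706]
```

View pics/w1.png

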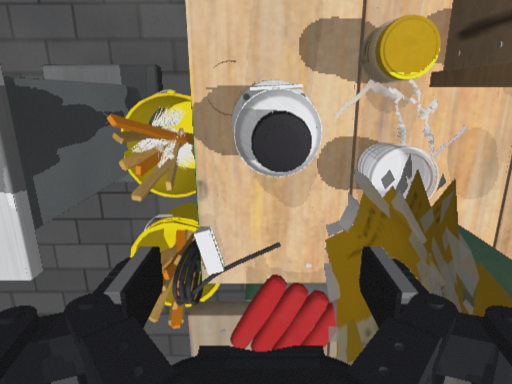

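Run:
```python
import cv2,numpy as np
a=cv2.imread('pics/w1.png')[60:200,210:350]
cv2.imwrite('pics/z3.png',cv2.resize(a,None,fx=4.2,fy=4.2,interpolation=cv2.INTER_CUBIC))
a=cv2.imread('pics/scene0.png')[145:210,265:310]
cv2.imwrite('pics/z4.png',cv2.resize(a,None,fx=9,fy=9,interpolation=cv2.INTER_CUBIC))
```

```text
(no output)
```

View pics/z3.png

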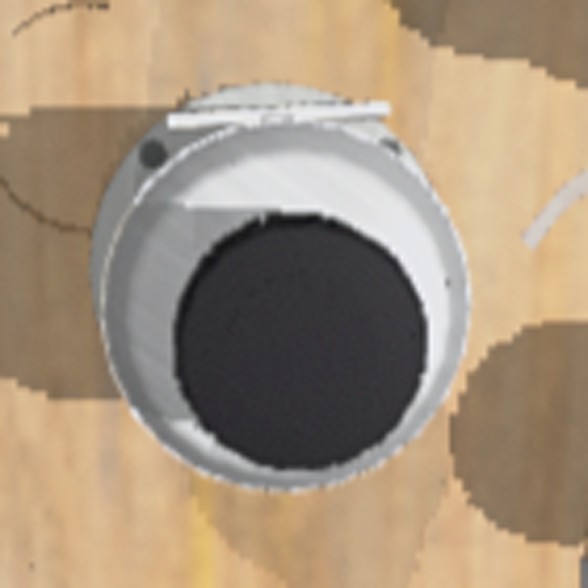

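View pics/z4.png

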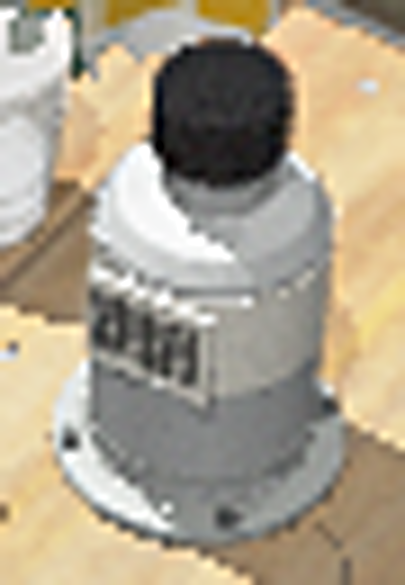

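Run:
```python
from h import *
import pickle
s,c=pickle.load(open('w1.pkl','rb'))
g=c['pixels'].max(axis=2); m=np.zeros(g.shape,bool); m[100:185,240:330]=g[100:185,240:330]<75
b=max(blobs(c,m),key=lambda b:b[1][4])
cn=max(cv2.findContours(b[2].astype(np.uint8),0,1)[0],key=len)
(cx,cy),rad=cv2.minEnclosingCircle(cn); e=cv2.fitEllipse(cn); print(b[0],(cx,cy),rad,e)
ct=onz(c,e[0],0.168,s); e1=onz(c,(e[0][0]+e[1][0]/2,e[0][1]),0.168,s); print('cap',ct,'diam',2*np.linalg.norm(e1-ct))
# label: white thin line mask
z=lambda u,v:(210+(u+.5)/4.2-.5,60+(v+.5)/4.2-.5)
for zz in (.105,):
  for off in (0,):
    A=onz(c,z(167,116),zz,s);B=onz(c,z(390,103),zz,s); print(A,B,np.linalg.norm(A-B)); M=(A+B)/2
    d=M-ct; t=B-A; n=np.array([-t[1],t[0]]); print('normal deg',np.degrees(np.arctan2(n[1],n[0])),'radial deg',np.degrees(np.arctan2(d[1],d[0])),np.linalg.norm(d[:2]))
# body rim at z=.110 circle
P=np.array([z(*p) for p in [(101,305),(468,300),(285,490),(285,123),(140,185),(440,200),(160,435),(410,440)]],np.float32)
e=cv2.fitEllipse(P); q=onz(c,e[0],.110,s);print('body ctr',q, e[1], np.linalg.norm(onz(c,(e[0][0]+e[1][0]/2,e[0][1]),.11,s)-q)*2)
# scene label corners
S=viewer.read_camera('scene'); zs=lambda u,v:(265+(u+.5)/9-.5,145+(v+.5)/9-.5)
ctr=np.append(ct[:2],0)
for u,v,zz in [(93,262,.105),(93,370,.065),(213,310,.105),(208,403,.065)]:
    p=onz(S,zs(u,v),zz); d=p-ctr; print(p, np.degrees(np.arctan2(d[1],d[0])),np.linalg.norm(d[:2]))
```

```text
[280.68185028 141.04449153] (280.09259033203125, 140.98147583007812) 30.5943660736084 ((280.697509765625, 141.03314208984375), (58.58678436279297, 59.76253890991211), 163.5366668701172)
cap [0.48974491 0.05978033 0.168     ] diam 0.04378766859542987
[0.46480495 0.09945578 0.105     ] [0.51226102 0.10190311 0.105     ] 0.04751913812488984
normal deg 92.95215469216633 radial deg 91.69729390435634 0.04091706996374021
body ctr [0.49017328 0.06019848 0.11      ] (87.12535095214844, 88.400146484375) 0.07958455642532404
[0.51253261 0.09827872 0.105     ] 59.3781646334916 0.04473707316662806
[0.5053558  0.10663616 0.065     ] 71.57355039947461 0.04938794629383853
[0.46776035 0.09394258 0.105     ] 122.76264626656145 0.04062487509091047
[0.4653889  0.09689852 0.065     ] 123.27186973943012 0.04439566978569034
```

```bash
python3 -m creep '[[0.24,-0.015,0.02,0,1],[0.24,-0.015,0.02,0,1],[0.24,-0.015,0.02,0,1],[0.24,-0.015,0.02,0,1],[0.24,-0.015,0.02,0,1],[0.24,-0.015,0.02,0,1],[0.24,-0.015,0.02,0,1],[0.24,-0.015,0.02,0,1],[0.24,-0.015,0.02,0,1]]'
python3 - <<'E'
from h import *
s=r.sense(); print(s['t'],s['tcp_pos'],s['eef_rot'],s['joints'])
import pickle
c=snap('wrist','w2'); pickle.dump((s,c),open('w2.pkl','wb'))
a=cv2.imread('pics/w2.png')[0:330,120:420]
cv2.imwrite('pics/w2z.png',cv2.resize(a,None,fx=1.8,fy=1.8,interpolation=cv2.INTER_CUBIC))
E
```

```text
t: 2.77
tcp_pos: [0.4611, 0.263, 0.2703]
eef_rot: [3.142, 0.001, 1.568]
ft_force: [-0.9, -0.4, 0.9]
opening: 1.002
2.7667 [0.46106416 0.2630455  0.27029659] [3.14155360e+00 6.14899147e-04 1.56807125e+00] [ 2.90955783e-01  2.68590034e-02  1.68826633e+00 -6.06168162e-04
  1.42660796e+00  2.93767989e-01]
```

View pics/w2z.png

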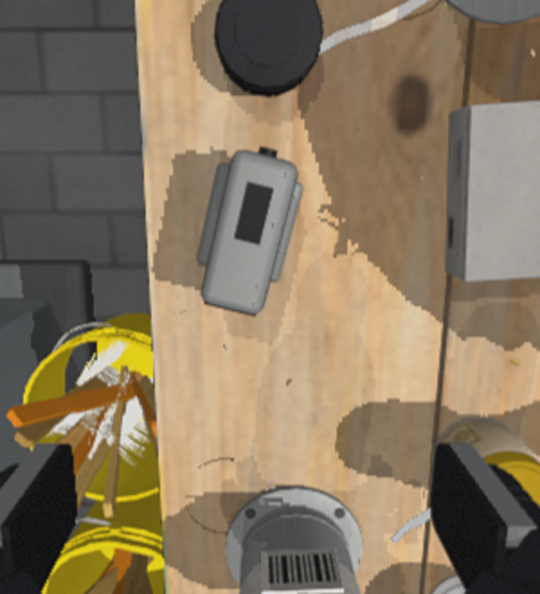

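Run:
```python
from h import *
import pickle
s,c=pickle.load(open('w2.pkl','rb'))
h=cv2.cvtColor(c['pixels'],cv2.COLOR_RGB2HSV)
print([h[int(y/1.8),120+int(x/1.8)].tolist() for x,y in [(240,180),(235,280),(215,220),(290,230),(320,180),(180,220),(255,215),(300,170)]])
m=np.zeros(h.shape[:2],np.uint8); roi=(slice(75,180),slice(220,300)); m[roi]=((h[roi][...,1]<45)&(h[roi][...,2]>110)) 
m=cv2.morphologyEx(m,cv2.MORPH_CLOSE,np.ones((3,3)))
b=max(blobs(c,m),key=lambda b:b[1][4]); cn=max(cv2.findContours(b[2].astype(np.uint8),0,1)[0],key=len)
v=c['pixels'].copy(); cv2.drawContours(v,[cn],-1,(255,0,0),1)
re=cv2.minAreaRect(cn); bx=cv2.boxPoints(re); cv2.polylines(v,[bx.astype(int)],1,(0,255,0),1)
cv2.imwrite('pics/m2.png',cv2.resize(cv2.cvtColor(v[70:185,215:305],cv2.COLOR_RGB2BGR),None,fx=5,fy=5,interpolation=0))
P=np.array([onz(c,p,.078,s) for p in bx]); print(P, [np.linalg.norm(P[i]-P[i-1]) for i in range(4)]); print('ctr',P.mean(0))
W=np.array([onz(c,(120+x/1.8,y/1.8),.078,s) for x,y in [(232,155),(298,160),(262,312),(203,298)]]); print(W,W.mean(0))
a=(W[0]+W[1]-W[2]-W[3])/2; print(np.degrees(np.arctan2(a[1],a[0])),np.linalg.norm(a))
for i,j in((3,0),(2,1)): d=W[j]-W[i]; print('edge',np.degrees(np.arctan2(d[1],d[0])))
```

```text
[[50, 5, 150], [45, 3, 152], [0, 0, 97], [30, 4, 127], [17, 89, 221], [17, 69, 140], [130, 15, 52], [16, 104, 204]]
[[0.43197866 0.26633351 0.078     ]
 [0.45295578 0.34333586 0.078     ]
 [0.48836452 0.33479593 0.078     ]
 [0.46972383 0.25655512 0.078     ]] [np.float64(0.03899121136873885), np.float64(0.07980853482713032), np.float64(0.03642401580737801), np.float64(0.08043071127572896)]
ctr [0.4607557  0.30025511 0.078     ]
[[0.45013912 0.34083742 0.078     ]
 [0.48372588 0.33832145 0.078     ]
 [0.46551647 0.25896215 0.078     ]
 [0.43349834 0.26683063 0.078     ]] [0.45821995 0.30123791 0.078     ]
77.19777336059188 0.07863792887837477
edge 77.32753895885216
edge 77.07688021237911
```

View pics/m2.png

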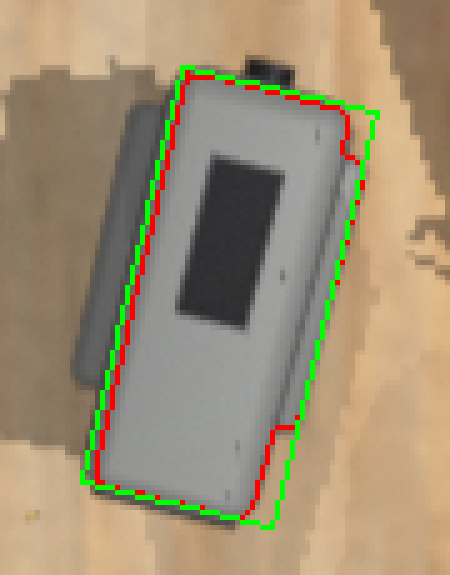

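```bash
python3 -m creep '[[0.038,-0.003,0.1,-8,1],[0.038,-0.003,0.1,-16,1],[0.038,-0.003,0.1,-24,1],[0.038,-0.003,0.1,-32,1],[0.038,-0.003,0.1,-40,1],[0.038,-0.003,0.1,-48,1],[0.038,-0.003,0.1,-56,1],[0.038,-0.003,0.1,-64,1],[0.038,-0.003,0.1,-72,1],[0.038,-0.003,0.1,-80,1],[0.038,-0.003,0.1,-88,1],[0.038,-0.003,0.1,-96,1],[0.038,-0.003,0.1,-104,1],[0.038,-0.003,0.1,-112,1],[0.038,-0.003,0.1,-120,1],[0.038,-0.003,0.1,-128,1],[0.038,-0.003,0.1,-136,1],[0.038,-0.003,0.1,-144,1],[0.038,-0.003,0.1,-152,1],[0.038,-0.003,0.1,-160,1]]' 60
python3 - <<'E'
from h import *
s=r.sense(); print(s['tcp_pos'],np.degrees(s['eef_rot']),s['joints'])
y=s['eef_rot'][2]; d=np.array([.4582,.3012,.055])-s['tcp_pos']
print(d@[np.cos(y),np.sin(y),0], d@[np.sin(y),-np.cos(y),0],-d[2], np.degrees(y)-(77.2-180))
E
```

```text
t: 4.48
tcp_pos: [0.4588, 0.3002, 0.1707]
eef_rot: [-3.141, 0.0, -2.211]
ft_force: [0.1, -0.0, -0.2]
opening: 0.997
[0.45879437 0.30022337 0.17070396] [-1.79971418e+02  2.25546993e-02 -1.26692857e+02] [ 3.59097197e-01  1.58345970e-01  1.74969351e+00 -2.19165339e-04
  1.23295231e+00 -2.14201161e+00]
-0.00042795944854788454 0.0010601568789616784 0.11570395685289589 -23.89285678360153
```

```bash
python3 -m creep '[[0,0.001,0,-24,1],[0,0.001,0.0,-24,1],[0,0.001,0.02,-24,1],[0,0.001,0.05,-24,1],[0,0.001,0.05,-24,1],[0,0.001,0.05,-24,1]]' 60
python3 - <<'E'
from h import *
import pickle
s=r.sense(); print(s['tcp_pos'],np.degrees(s['eef_rot']),s['joints'])
c=snap('wrist','w3');pickle.dump((s,c),open('w3.pkl','wb'))
E
```

```text
t: 4.98
tcp_pos: [0.4563, 0.3008, 0.1192]
eef_rot: [3.138, -0.002, -1.799]
ft_force: [-0.0, -0.4, -0.3]
opening: 1.0
[0.45634137 0.30077022 0.11924356] [ 1.79815318e+02 -1.31576586e-01 -1.03096777e+02] [ 3.61624015e-01  2.21489701e-01  1.78793672e+00 -1.25757864e-04
  1.13612229e+00 -2.55132987e+00]
```

View pics/w3.png

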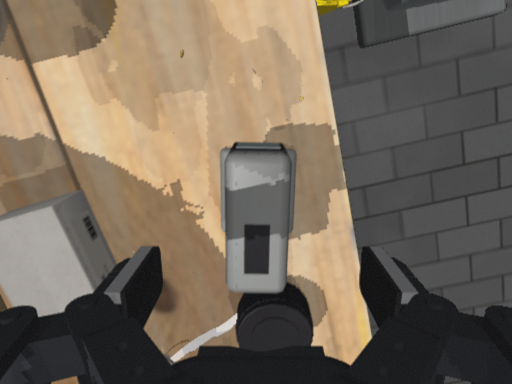

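```bash
python3 -m creep '[[0,-0.001,0.03,0,1],[0,-0.001,0.055,0,1],[0,-0.001,0.064,0,1],[0,-0.001,0.064,0,1],[0,-0.001,0.064,0,1],[0,-0.001,0.064,0,0],[0,-0.001,0.064,0,0],[0,-0.001,0.064,0,0],[0,-0.001,0.064,0,0],[0,-0.001,0.064,0,0],[0,-0.001,0.064,0,0],[0,-0.001,0.064,0,0],[0,-0.001,0.064,0,0],[0,-0.001,0.064,0,0],[0,-0.001,0.064,0,0]]' 60
python3 - <<'E'
from h import *
s=r.sense(); print(s['tcp_pos'],np.degrees(s['eef_rot']),s['joints'],s['opening']*85)
E
```

```text
t: 6.28
tcp_pos: [0.459, 0.3026, 0.0575]
eef_rot: [-3.14, 0.001, -1.796]
ft_force: [0.1, -0.3, 6.7]
opening: 0.414
[0.45900573 0.30264153 0.05745938] [-1.79908464e+02  6.90694403e-02 -1.02888506e+02] [ 3.63004000e-01  3.19040644e-01  1.80992302e+00  1.38032318e-04
  1.01063102e+00 -2.55371405e+00] 35.21353990584395
```

```bash
python3 -m creep '[[0,0,-0.03,0,0],[0,0,-0.06,0,0],[0.01,-0.007,-0.06,8,0],[0.02,-0.014,-0.06,16,0],[0.03,-0.02,-0.06,24,0],[0.04,-0.027,-0.06,32,0],[0.051,-0.034,-0.06,40,0],[0.051,-0.034,-0.06,48,0],[0.051,-0.034,-0.06,56,0],[0.051,-0.034,-0.06,64,0],[0.051,-0.034,-0.06,72,0],[0.051,-0.034,-0.06,80,0],[0.051,-0.034,-0.06,88,0],[0.051,-0.034,-0.06,96,0],[0.051,-0.034,-0.06,104,0],[0.051,-0.034,-0.06,112,0],[0.051,-0.034,-0.06,120,0],[0.051,-0.034,-0.06,128,0],[0.051,-0.034,-0.06,136,0],[0.051,-0.034,-0.06,144,0]]'
python3 - <<'E'
from h import *
s=r.sense(); print(s['tcp_pos'],np.degrees(s['eef_rot']),s['joints'],s['opening']*85)
E
```

```text
t: 7.95
tcp_pos: [0.479, 0.2448, 0.1154]
eef_rot: [-3.14, -0.001, 2.231]
ft_force: [0.3, -0.3, -2.1]
opening: 0.412
[0.4790346  0.24475219 0.11536733] [-1.79894548e+02 -4.23382422e-02  1.27851620e+02] [ 2.47610201e-01  2.04803731e-01  1.81630717e+00 -6.87223073e-05
  1.12246406e+00 -4.12996018e-01] 35.04793992669222
```

```bash
python3 -m creep '[[0,0.001,0,8,0],[0,0.001,0,16,0],[0,0.001,0.01,24,0],[0,0.001,0.02,32,0],[0,0.001,0.031,35,0],[0,0.001,0.031,35,0],[0,0.001,0.031,35,0],[0,0.001,0.031,35,0],[0,0.001,0.031,35,0]]'
python3 - <<'E'
from h import *
import pickle
s=r.sense(); print(s['tcp_pos'],np.degrees(s['eef_rot']),s['joints'],s['opening']*85)
o={}
for n in ('scene','top','wrist'): o[n]=snap(n,n+'4')
pickle.dump((s,o),open('w4.pkl','wb'))
a=cv2.imread('pics/scene4.png')[140:300,180:330]; b=cv2.imread('pics/top4.png')[150:240,200:350]
cv2.imwrite('pics/z5.png',np.hstack([cv2.resize(a,(400,427),interpolation=2),cv2.resize(b,(400,240),interpolation=2) if 0 else cv2.copyMakeBorder(cv2.resize(b,(400,240),interpolation=2),0,187,0,0,0)]))
E
```

```text
t: 8.7
tcp_pos: [0.4811, 0.2457, 0.086]
eef_rot: [3.14, -0.0, 1.629]
ft_force: [0.3, 0.3, -2.7]
opening: 0.412
[0.48111945 0.24569086 0.0859926 ] [ 1.79936780e+02 -1.10889553e-02  9.33092203e+01] [ 2.48344116e-01  2.51830953e-01  1.82689976e+00 -2.17453400e-05
  1.06174186e+00  1.90598020e-01] 35.008988638684905
```

View pics/z5.png

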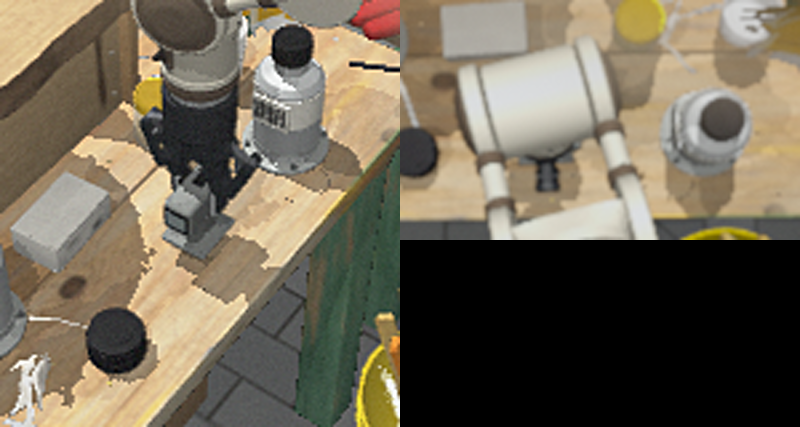

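View pics/wrist4.png

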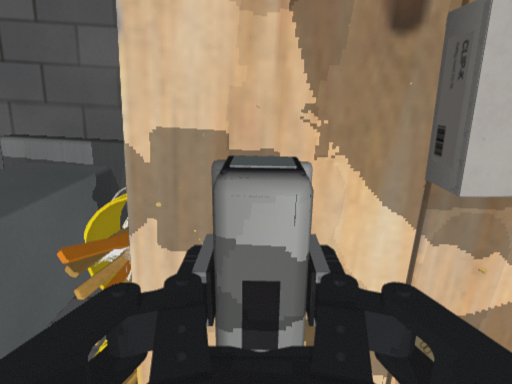

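Run:
```python
import cv2,numpy as np
a=cv2.imread('pics/scene4.png')[200:245,232:277]; b=cv2.imread('pics/scene0.png')[215:265,228:278]
cv2.imwrite('pics/z6.png',np.hstack([cv2.resize(a,(400,400),interpolation=2),cv2.resize(b,(400,400),interpolation=2)]))
```

```text
(no output)
```

View pics/z6.png

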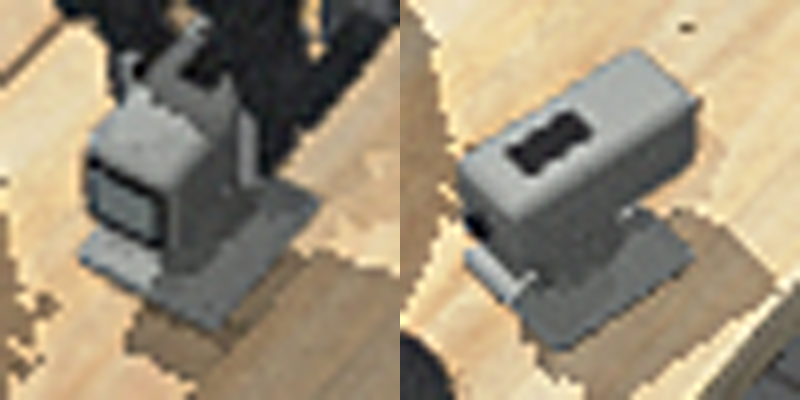

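The wide framed glass is the front window and it now faces +y (away from the label), so the small black tab was the rear. I'll turn the scanner another half turn the way the wrist allows.

```bash
python3 -m creep '[[0.0015,-0.001,0,-8,0],[0.0015,-0.001,0,-16,0],[0.0015,-0.001,0,-24,0],[0.0015,-0.001,0,-32,0],[0.0015,-0.001,0,-40,0],[0.0015,-0.001,0,-48,0],[0.0015,-0.001,0,-56,0],[0.0015,-0.001,0,-64,0],[0.0015,-0.001,0,-72,0],[0.0015,-0.001,0,-80,0],[0.0015,-0.001,0,-88,0],[0.0015,-0.001,0,-96,0],[0.0015,-0.001,0,-104,0],[0.0015,-0.001,0,-112,0],[0.0015,-0.001,0,-120,0],[0.0015,-0.001,0,-128,0],[0.0015,-0.001,0,-136,0],[0.0015,-0.001,0,-144,0],[0.0015,-0.001,0,-152,0],[0.0015,-0.001,0,-160,0]]'
python3 - <<'E'
from h import *
s=r.sense(); print(s['tcp_pos'],np.degrees(s['eef_rot']),s['joints'],s['opening']*85)
E
```

```text
t: 10.52
tcp_pos: [0.4798, 0.2471, 0.0857]
eef_rot: [-3.141, 0.0, -2.15]
ft_force: [-0.0, 0.2, -2.7]
opening: 0.41
[0.47979645 0.24706507 0.08566462] [-1.79975502e+02  2.68077652e-02 -1.23169427e+02] [ 2.51484279e-01  2.51376920e-01  1.82821726e+00 -4.17753249e-09
  1.06136465e+00 -2.31119256e+00] 34.8702333696884
```

```bash
python3 -m creep '[[0,0,0,-7,0],[0,0,0,-14,0],[0,0,0,-21,0],[0,0,0,-28,0],[0,0,0,-34,0],[0,0,0,-36,0],[0,0,0,-36,0],[0,0,0,-36,0],[0,0,0,-36,0]]'
python3 - <<'E'
from h import *
import pickle
s=r.sense(); print(s['tcp_pos'],np.degrees(s['eef_rot']),s['joints'],s['opening']*85)
o={}
for n in ('scene','wrist'): o[n]=snap(n,n+'5')
pickle.dump((s,o),open('w5.pkl','wb'))
a=cv2.imread('pics/scene5.png')[140:260,210:330]
cv2.imwrite('pics/z7.png',cv2.resize(a,(600,600),interpolation=2))
E
```

```text
t: 11.27
tcp_pos: [0.4797, 0.247, 0.0855]
eef_rot: [-3.141, 0.0, -1.529]
ft_force: [-0.2, 0.0, -2.1]
opening: 0.415
[0.47967799 0.24704226 0.08546884] [-1.79983122e+02  4.40964681e-03 -8.76123136e+01] [ 2.51490610e-01  2.51628569e-01  1.82836465e+00  1.59446070e-05
  1.06129529e+00 -2.93178280e+00] 35.23268351437877
```

View pics/z7.png

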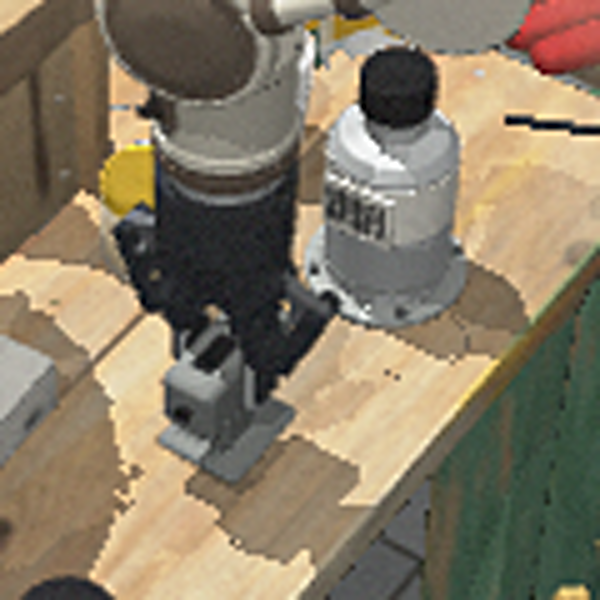

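View pics/wrist5.png

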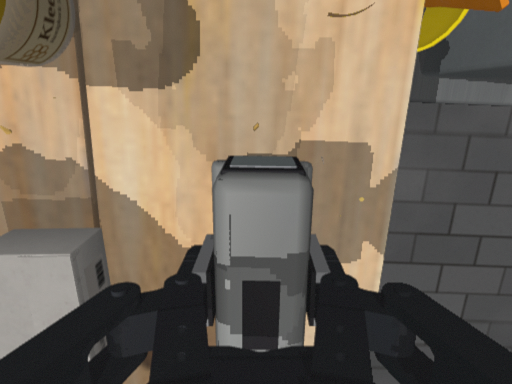

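Run:
```python
from h import *
import pickle
s,o=pickle.load(open('w5.pkl','rb')); c=o['wrist']; hz=s['tcp_pos'][2]+.0205
for p in [(222,168),(302,168),(262,160),(262,170),(220,345),(304,345)]: print(p,onz(c,p,hz,s))
s,c=pickle.load(open('w3.pkl','rb'))
for p in [(228,150),(290,150),(262,145),(230,290),(286,290)]: print(p,onz(c,p,.078,s))
S=o['scene']
for u,v,z in [(182,412,.0855),(165,385,.106),(210,395,.106)]: print(onz(S,(210+u/5,140+v/5),z))
```

```text
(222, 168) [0.49397778 0.20065429 0.10596884]
(302, 168) [0.46763526 0.19955031 0.10596884]
(262, 160) [0.48092148 0.1974308  0.10596884]
(262, 170) [0.48077743 0.20077587 0.10596884]
(220, 345) [0.49407271 0.27085286 0.10596884]
(304, 345) [0.46150576 0.2694869  0.10596884]
(228, 150) [0.46221548 0.25519017 0.078     ]
(290, 150) [0.4313975  0.26237234 0.078     ]
(262, 145) [0.44474483 0.25663836 0.078     ]
(230, 290) [0.48162175 0.33410626 0.078     ]
(286, 290) [0.45013463 0.34150151 0.078     ]
[0.47806309 0.28840521 0.0855    ]
[0.48662962 0.29208974 0.106     ]
[0.4623651  0.28346189 0.106     ]
```

Run:
```python
from h import *
import pickle
s,c=pickle.load(open('w2.pkl','rb'))
a=c['pixels'][290:384,230:345]; cv2.imwrite('pics/z8.png',cv2.cvtColor(cv2.resize(a,None,fx=5,fy=5,interpolation=2),cv2.COLOR_RGB2BGR))
```

```text
(no output)
```

View pics/z8.png

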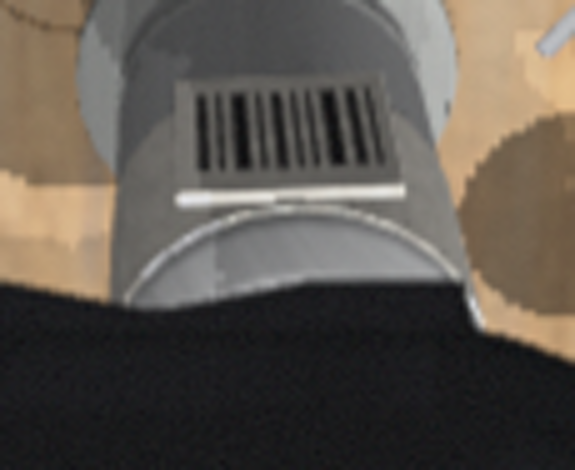

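Run:
```python
from h import *
import pickle
s,c=pickle.load(open('w2.pkl','rb'))
z=lambda u,v:(230+(u+.5)/5-.5,290+(v+.5)/5-.5)
P=[onz(c,z(*p),h,s) for *p,h in [(176,84,.065),(384,73,.065),(176,192,.105),(405,184,.105)]]
for p in P: print(p)
for i,j in((0,1),(2,3)):
    d=P[j]-P[i]; print(np.linalg.norm(d),np.degrees(np.arctan2(d[1],d[0]))+90)
print(np.mean(P,0))
```

```text
[0.46508263 0.09845139 0.065     ]
[0.51297466 0.1012688  0.065     ]
[0.46460782 0.1007668  0.105     ]
[0.51202905 0.10261317 0.105     ]
0.04797482768749197 93.36673854164614
0.047457159510413065 92.22970932440454
[0.48867354 0.10077504 0.085     ]
```

```bash
python3 -m creep '[[-0.001,-0.003,0,0,0],[-0.001,-0.003,0,0,0],[-0.001,-0.003,0,0,0],[-0.001,-0.003,0,0,0],[-0.001,-0.003,0,0,0],[-0.001,-0.003,0,0,0],[-0.001,-0.003,0,0,0],[-0.001,-0.003,0,0,0],[-0.001,-0.003,0,0,0],[-0.001,-0.003,0,0,0],[-0.001,-0.003,0,0,0],[-0.001,-0.003,0,0,0],[-0.001,-0.003,0,0,0],[-0.001,-0.003,0,0,0],[-0.001,-0.003,0,0,0],[-0.001,-0.003,0,0,0],[-0.001,-0.003,0,0,0],[-0.001,-0.003,0,0,0],[-0.001,-0.003,0,0,0],[-0.001,-0.003,0,0,0]]'
python3 - <<'E'
from h import *
s=r.sense(); print(s['tcp_pos'],np.degrees(s['eef_rot']),s['ft_force'],s['opening']*85)
E
```

```text
t: 13.03
tcp_pos: [0.4825, 0.2481, 0.0853]
eef_rot: [-3.142, 0.0, -1.528]
ft_force: [-1.0, 0.1, -2.2]
opening: 0.414
[0.48254062 0.24814166 0.08529346] [-1.79999904e+02  6.31089625e-04 -8.75620316e+01] [-0.95072125  0.06196299 -2.23161757] 35.17875578361424
```

```bash
python3 -m creep '[[-0.018,0.004,0,0,0],[-0.037,0.008,0,0,0],[-0.037,0.008,0.01,0,0],[-0.037,0.008,0.018,0,0],[-0.037,0.008,0.022,0,0],[-0.037,0.008,0.024,0,0],[-0.037,0.008,0.0255,0,0],[-0.037,0.008,0.0265,0,0],[-0.037,0.008,0.0265,0,0]]'
python3 - <<'E'
from h import *
s=r.sense(); print(s['tcp_pos'],np.degrees(s['eef_rot']),s['ft_force'],s['torque'])
E
```

```text
t: 13.78
tcp_pos: [0.4732, 0.2844, 0.0588]
eef_rot: [-3.142, -0.0, -1.529]
ft_force: [-0.1, 0.0, -2.6]
opening: 0.412
[0.47315482 0.28442404 0.0587884 ] [-1.79998848e+02 -1.27085694e-03 -8.75923039e+01] [-9.66530229e-02  2.39216455e-03 -2.62850442e+00] [-0.0469821   0.00885591  0.03690269]
```

Not yet in contact; lower on in 0.5 mm steps.

```bash
python3 -m creep '[[0,0,0.0005,0,0],[0,0,0.001,0,0],[0,0,0.0015,0,0],[0,0,0.0015,0,0]]'
python3 - <<'E'
from h import *
s=r.sense(); print(s['tcp_pos'],s['ft_force'],s['torque'])
E
python3 -m creep '[[0,0,0.0005,0,0],[0,0,0.001,0,0],[0,0,0.001,0,0]]'
```

```text
t: 14.12
tcp_pos: [0.4732, 0.2848, 0.0575]
eef_rot: [-3.141, 0.0, -1.528]
ft_force: [0.4, 0.0, -1.5]
opening: 0.417
[0.47317859 0.28479413 0.05750454] [ 3.67656383e-01  3.64352235e-04 -1.49953553e+00] [ 0.00030588 -0.07384074  0.00882186]
t: 14.37
tcp_pos: [0.4732, 0.2848, 0.0575]
eef_rot: [-3.141, -0.0, -1.528]
ft_force: [-3.4, -2.9, 7.2]
opening: 0.415
```

```bash
python3 -m creep '[[0,0,0,0,0.6],[0,0,0,0,0.8],[0,0,0,0,1],[0,0,0,0,1],[0,0,0,0,1],[0,0,-0.01,0,1],[0,0,-0.04,0,1],[0,0,-0.08,0,1],[0,0,-0.12,0,1],[0,0,-0.16,0,1],[0,0,-0.16,0,1]]'
python3 - <<'E'
from h import *
s=r.sense(); print(s['tcp_pos'],np.degrees(s['eef_rot']),s['ft_force'],s['joints'])
snap('wrist','w6');snap('scene','s6')
a=cv2.imread('pics/s6.png')[140:260,210:330]
b=cv2.imread('pics/w6.png')
cv2.imwrite('pics/z9.png',np.hstack([cv2.resize(a,(384,384),interpolation=2),b[:,80:480]]))
E
```

```text
t: 15.28
tcp_pos: [0.4777, 0.2865, 0.2271]
eef_rot: [-3.125, 0.005, -1.528]
ft_force: [0.9, 1.0, 1.3]
opening: 1.006
[0.4776515  0.28649814 0.22706019] [-179.04896911    0.27718483  -87.54409553] [0.93719386 1.00857953 1.31162022] [ 3.23283080e-01  1.13531975e-01  1.68325495e+00  5.62155342e-05
  1.32751662e+00 -2.86114611e+00]
```

View pics/z9.png

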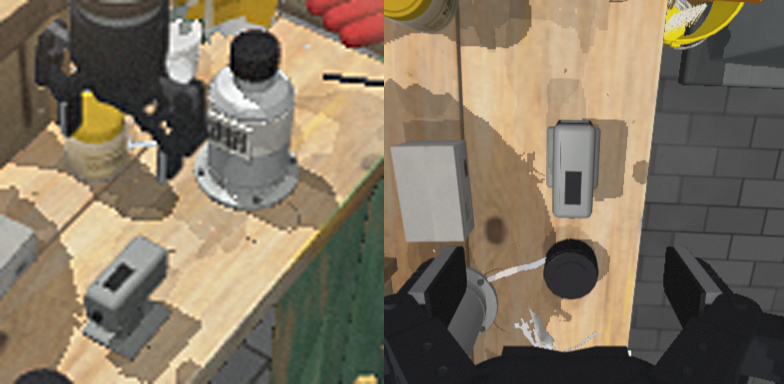

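```bash
python3 - <<'E'
from h import *
import pickle
s,c=pickle.load(open('w1.pkl','rb')); T=viewer.read_camera('top')
for z in (.05,.1,.2,.3,.4):
    print(z,'top',[np.round(onz(T,p,z)[:2],3).tolist() for p in [(343,155),(365,175),(395,178)]],'wr',[np.round(onz(c,p,z,s)[:2],3).tolist() for p in [(370,180),(330,240),(345,330)]])
E
python3 - <<'E'
import cv2,numpy as np
a=cv2.imread('pics/w1.png')[130:384,300:512]; b=cv2.imread('pics/s6.png')[90:220,230:360]; t=cv2.imread('pics/top0.png')[90:230,300:440]
cv2.imwrite('pics/z10.png',np.hstack([cv2.resize(x,(266,320),interpolation=2) if i==0 else cv2.resize(x,(266,320),interpolation=2) for i,x in enumerate((a,b,t))]))
E
```

```text
0.05 top [[0.626, -0.034], [0.562, -0.1], [0.551, -0.192]] wr [[0.599, -0.001], [0.557, -0.075], [0.584, -0.202]]
0.1 top [[0.615, -0.023], [0.553, -0.086], [0.543, -0.174]] wr [[0.582, 0.012], [0.546, -0.052], [0.569, -0.162]]
0.2 top [[0.592, -0.0], [0.536, -0.057], [0.528, -0.137]] wr [[0.548, 0.038], [0.524, -0.006], [0.539, -0.082]]
0.3 top [[0.57, 0.023], [0.52, -0.029], [0.512, -0.101]] wr [[0.515, 0.063], [0.501, 0.039], [0.51, -0.002]]
0.4 top [[0.547, 0.045], [0.503, -0.0], [0.496, -0.064]] wr [[0.481, 0.089], [0.479, 0.085], [0.481, 0.079]]
```

View pics/z10.png

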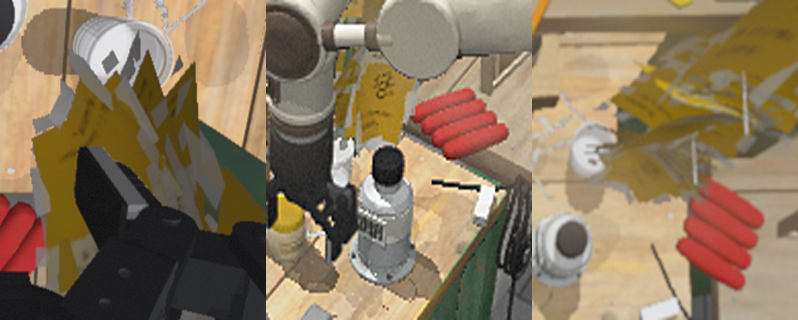

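```bash
python3 -m creep '[[0.02,0,-0.02,7,1],[0.05,0,-0.02,14,1],[0.085,0,-0.02,21,1],[0.12,0,-0.02,28,1],[0.16,0,-0.02,35,1],[0.2,0,-0.02,42,1],[0.226,-0.006,-0.02,49,1],[0.226,-0.006,-0.02,56,1],[0.226,-0.006,-0.02,63,1],[0.226,-0.006,-0.02,70,1],[0.226,-0.006,-0.02,77,1],[0.226,-0.006,-0.02,84,1],[0.226,-0.006,-0.02,91,1],[0.226,-0.006,-0.02,98,1],[0.226,-0.006,-0.02,105,1],[0.226,-0.006,-0.02,112,1],[0.226,-0.006,-0.02,119,1],[0.226,-0.006,-0.02,122,1],[0.226,-0.006,-0.02,122,1],[0.226,-0.006,-0.02,122,1]]'
cat > go.py <<'E'
from h import *
import sys
s=r.sense(); y=s['eef_rot'][2]; p=s['tcp_pos']
print('t',s['t'],'p',np.round(p,4),'rpy',np.round(np.degrees(s['eef_rot']),2),'q',np.round(s['joints'],3),'F',np.round(s['ft_force'],1),'M',np.round(s['torque'],2),'op',round(s['opening']*85,1))
if len(sys.argv)>3:
    d=np.array([float(a) for a in sys.argv[1:4]])-p
    print('shift',np.round([d@[np.cos(y),np.sin(y),0], d@[np.sin(y),-np.cos(y),0],-d[2]],4))
E
python3 go.py .49 .0597 .15
python3 - <<'E'
from h import *
import pickle
s=r.sense();c=snap('wrist','w7');snap('scene','s7');pickle.dump((s,c),open('w7.pkl','wb'))
E
```

```text
t: 17.1
tcp_pos: [0.4876, 0.0593, 0.2347]
eef_rot: [-3.14, -0.003, 2.627]
ft_force: [-0.2, 0.3, 0.2]
opening: 0.996
t 17.1 p [0.4876 0.0593 0.2347] rpy [-1.7993e+02 -1.7000e-01  1.5054e+02] q [-0.126 -0.051  1.836  0.     1.36  -1.182] F [-0.2  0.3  0.2] M [ 0.05  0.01 -0.03] op 84.7
shift [-0.0019  0.0015  0.0847]
```

View pics/w7.png

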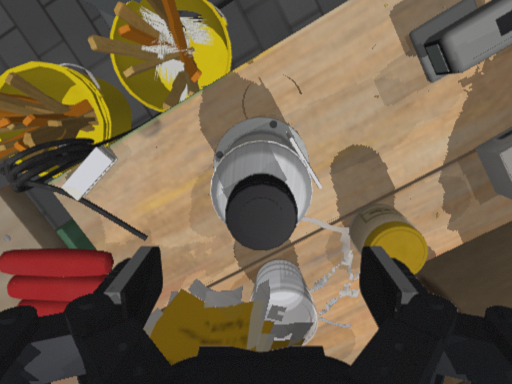

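View pics/s7.png

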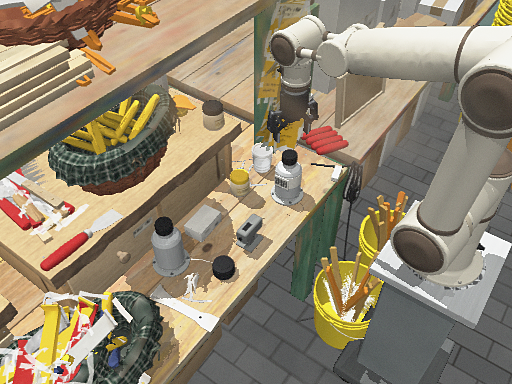

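Run:
```python
from h import *
import pickle
s,c=pickle.load(open('w7.pkl','rb'))
a=c['pixels'][160:260,210:310]; cv2.imwrite('pics/z11.png',cv2.cvtColor(cv2.resize(a,None,fx=5,fy=5,interpolation=2),cv2.COLOR_RGB2BGR))
```

```text
(no output)
```

View pics/z11.png

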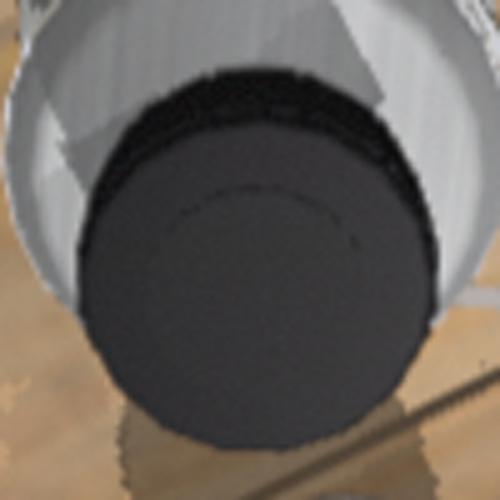

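```bash
python3 - <<'E'
from h import *
import pickle
s,c=pickle.load(open('w7.pkl','rb'))
q=onz(c,(261.6,217.2),.168,s);print(q,2*np.linalg.norm(onz(c,(261.6+35.3,217.2),.168,s)-q))
E
python3 go.py .4898 .0598 .15
```

```text
[0.48987795 0.05881683 0.168     ] 0.04386349412545321
t 17.2 p [0.488  0.0593 0.2354] rpy [-1.7996e+02 -1.0000e-01  1.5052e+02] q [-0.126 -0.052  1.836 -0.     1.36  -1.182] F [0.1 0.3 0.3] M [-0.02 -0.03 -0.01] op 84.8
shift [-0.0013  0.0013  0.0854]
```

```bash
python3 -m creep '[[-0.0015,0.001,0.03,0,1],[-0.0015,0.001,0.06,0,1],[-0.0015,0.001,0.078,0,1],[-0.0015,0.001,0.085,0,1],[-0.0015,0.001,0.085,0,1],[-0.0015,0.001,0.085,0,1],[-0.0015,0.001,0.085,0,0],[-0.0015,0.001,0.085,0,0],[-0.0015,0.001,0.085,0,0],[-0.0015,0.001,0.085,0,0],[-0.0015,0.001,0.085,0,0],[-0.0015,0.001,0.085,0,0],[-0.0015,0.001,0.085,0,0],[-0.0015,0.001,0.085,0,0]]' 40; python3 go.py
```

```text
t: 18.37
tcp_pos: [0.4906, 0.058, 0.1529]
eef_rot: [-3.139, 0.002, 2.626]
ft_force: [-4.2, -4.1, 7.5]
opening: 0.526
t 18.3667 p [0.4906 0.058  0.1529] rpy [-1.7985e+02  1.0000e-01  1.5047e+02] q [-0.126  0.042  1.914 -0.003  1.185 -1.18 ] F [-4.2 -4.1  7.5] M [-0.94  0.78  0.05] op 44.7
```

```bash
python3 -m creep '[[0,-0.0005,-0.001,3,0],[0,-0.0005,-0.0015,6,0],[0,-0.0005,-0.0015,9,0],[0,-0.0005,-0.0015,12,0],[0,-0.0005,-0.0015,15,0],[0,-0.0005,-0.0015,15,0]]' 40; python3 go.py
```

```text
t: 18.87
tcp_pos: [0.4905, 0.058, 0.1535]
eef_rot: [-3.141, 0.002, 2.363]
ft_force: [-1.2, -4.3, 0.7]
opening: 0.525
t 18.8667 p [0.4905 0.058  0.1535] rpy [-1.7996e+02  1.1000e-01  1.3537e+02] q [-0.126  0.04   1.914 -0.002  1.186 -0.917] F [-1.2 -4.3  0.7] M [-0.75  0.15 -0.14] op 44.6
```

```bash
python3 -m creep '[[0,0,0,4,0],[0,0,0,8,0],[0,0,0,12,0],[0,0,0,12,0]]' 40; python3 go.py
```

```text
t: 19.2
tcp_pos: [0.4904, 0.0583, 0.1532]
eef_rot: [-3.141, 0.001, 2.154]
ft_force: [0.3, -4.7, 0.4]
opening: 0.527
t 19.2 p [0.4904 0.0583 0.1532] rpy [-1.7999e+02  8.0000e-02  1.2341e+02] q [-1.260e-01  4.000e-02  1.915e+00 -1.000e-03  1.186e+00 -7.090e-01] F [ 0.3 -4.7  0.4] M [-0.66  0.13 -0.19] op 44.8
```

```bash
python3 -m creep '[[0,-0.0005,0,5,0],[0,-0.0005,0,10,0],[0,-0.0005,0,15,0],[0,-0.0005,0,20,0],[0,-0.0005,0,25,0],[0,-0.0005,0,30,0],[0,-0.0005,0,35,0],[0,-0.0005,0,35,0]]' 40; python3 go.py
```

```text
t: 19.87
tcp_pos: [0.4905, 0.0582, 0.1534]
eef_rot: [3.139, 0.001, 1.544]
ft_force: [2.2, -2.7, -1.3]
opening: 0.526
t 19.8667 p [0.4905 0.0582 0.1534] rpy [1.7988e+02 5.0000e-02 8.8450e+01] q [-1.270e-01  3.900e-02  1.915e+00 -1.000e-03  1.185e+00 -1.000e-01] F [ 2.2 -2.7 -1.3] M [-0.69 -0.29 -0.24] op 44.7
```

Turned 62° with little moment; now a few degrees more to feel for the stop.

```bash
python3 -m creep '[[0,0,0,3,0],[0,0,0,6,0],[0,0,0,6,0]]' 40; python3 go.py;  python3 -m creep '[[0,0,0,3,0],[0,0,0,5,0],[0,0,0,5,0]]' 40; python3 go.py
```

```text
t: 20.12
tcp_pos: [0.4905, 0.0582, 0.1534]
eef_rot: [3.14, 0.001, 1.441]
ft_force: [1.1, -4.4, 0.8]
opening: 0.529
t 20.1167 p [0.4905 0.0582 0.1534] rpy [1.7988e+02 3.0000e-02 8.2590e+01] q [-1.270e-01  3.900e-02  1.915e+00 -1.000e-03  1.185e+00  3.000e-03] F [ 1.1 -4.4  0.8] M [-0.7  -0.36 -0.12] op 45.0
t: 20.37
tcp_pos: [0.4907, 0.0582, 0.1534]
eef_rot: [3.139, 0.0, 1.356]
ft_force: [3.1, -4.1, -0.5]
opening: 0.529
t 20.3667 p [0.4907 0.0582 0.1534] rpy [1.7984e+02 3.0000e-02 7.7710e+01] q [-1.270e-01  3.900e-02  1.915e+00 -1.000e-03  1.184e+00  8.800e-02] F [ 3.1 -4.1 -0.5] M [-0.67 -0.49  0.53] op 44.9
```

```bash
python3 -m creep '[[0,0,0,-2,0],[0,0,-0.002,-2,0],[0,0,-0.004,-2,0],[0,0,-0.006,-2,0],[0,0,-0.006,-2,0]]' 40; python3 go.py
```

```text
t: 20.78
tcp_pos: [0.4901, 0.0584, 0.1583]
eef_rot: [3.14, 0.0, 1.391]
ft_force: [4.3, -4.2, -4.3]
opening: 0.53
t 20.7833 p [0.4901 0.0584 0.1583] rpy [179.93   0.    79.69] q [-0.127  0.033  1.912 -0.     1.196  0.053] F [ 4.3 -4.2 -4.3] M [-0.64 -0.7   0.06] op 45.0
```

```bash
python3 -m creep '[[0,0,-0.003,0,0],[0,0,-0.006,0,0],[0,0,-0.01,0,0],[0,0,-0.014,0,0],[0,0,-0.014,0,0]]' 40; python3 go.py
python3 - <<'E'
from h import *
snap('wrist','w8');snap('scene','s8')
a=cv2.imread('pics/s8.png')[125:215,245:335]
b=cv2.imread('pics/w8.png')
cv2.imwrite('pics/z12.png',np.hstack([cv2.resize(a,(384,384),interpolation=2),b[:,80:480]]))
E
```

```text
t: 21.2
tcp_pos: [0.49, 0.0591, 0.1739]
eef_rot: [3.141, -0.001, 1.388]
ft_force: [-0.4, -0.1, 0.1]
opening: 0.528
t 21.2 p [0.49   0.0591 0.1739] rpy [ 1.7995e+02 -5.0000e-02  7.9540e+01] q [-1.260e-01  1.300e-02  1.898e+00  1.000e-03  1.229e+00  5.600e-02] F [-0.4 -0.1  0.1] M [0.01 0.05 0.07] op 44.9
```

View pics/z12.png

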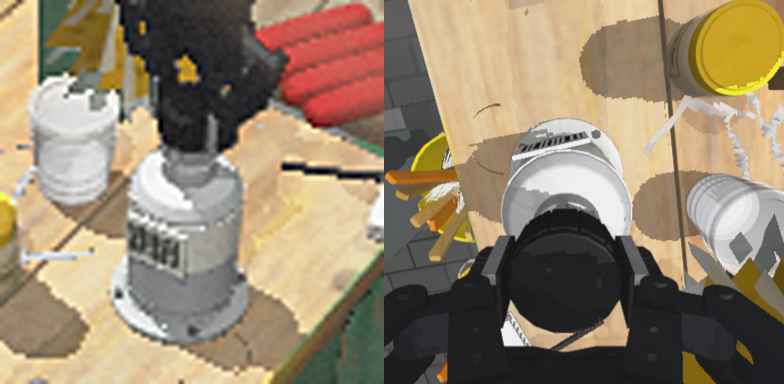

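```bash
python3 -m creep '[[0,0,-0.02,0,0],[0,0,-0.04,0,0],[0,0,-0.055,0,0],[0,0,-0.06,0,0],[0,0,-0.06,0,0],[0,0,-0.06,0,0],[0,0,-0.06,0,0]]' 40; python3 go.py
python3 - <<'E'
from h import *
import pickle
s=r.sense();w=snap('wrist','w9');S=snap('scene','s9');T=snap('top','t9'); pickle.dump((s,w,S,T),open('w9.pkl','wb'))
a=cv2.imread('pics/s9.png')[105:205,245:345]
b=cv2.imread('pics/w9.png')
cv2.imwrite('pics/z13.png',np.hstack([cv2.resize(a,(384,384),interpolation=2),b[:,80:480]]))
E
```

```text
t: 21.88
tcp_pos: [0.4889, 0.0588, 0.2313]
eef_rot: [-3.139, 0.0, 1.387]
ft_force: [0.4, 0.9, -1.2]
opening: 0.527
t 21.8833 p [0.4889 0.0588 0.2313] rpy [-179.85    0.     79.45] q [-0.126 -0.046  1.838  0.     1.352  0.058] F [ 0.4  0.9 -1.2] M [ 0.02 -0.01  0.07] op 44.8
```

View pics/z13.png

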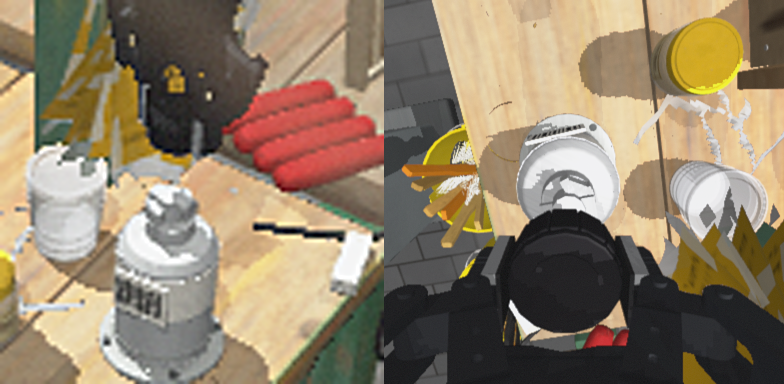

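View pics/t9.png

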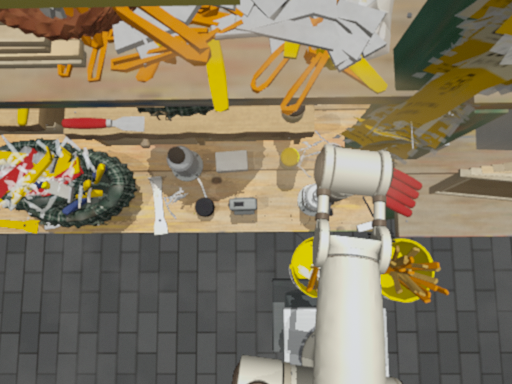

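Run:
```python
from h import *
import pickle
s,w,S,T=pickle.load(open('w9.pkl','rb'))
a=w['pixels'][200:345,190:335]; g=cv2.cvtColor(cv2.resize(a,None,fx=4,fy=4,interpolation=2),cv2.COLOR_RGB2BGR)
cv2.imwrite('pics/z14.png',cv2.convertScaleAbs(g,alpha=2.2))
for Ztop in (.005,.01,.0146,.02): # cap top above TCP
    o=onz(w,(261,283),s['tcp_pos'][2]+Ztop,s); e=onz(w,(261+56,283),s['tcp_pos'][2]+Ztop,s); print(Ztop,o,np.linalg.norm(e-o)*2)
```

```text
0.005 [0.4877635  0.05400157 0.23632025] 0.046733974118762525
0.01 [0.48833234 0.05701674 0.24132025] 0.04484254784894904
0.0146 [0.48885567 0.05979069 0.24592025] 0.04310243568072051
0.02 [0.48947002 0.06304706 0.25132025] 0.04105969530932183
```

View pics/z14.png

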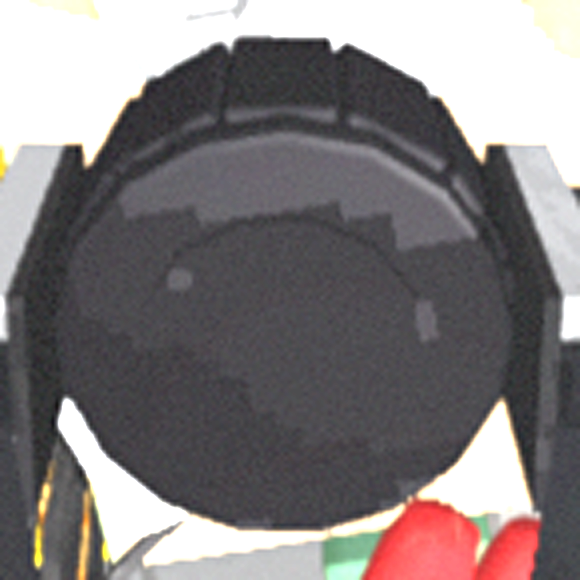

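```bash
python3 -m creep '[[0.0005,0.001,-0.0015,0,0],[0.0005,0.001,-0.0015,0,0],[0.0005,0.001,-0.0015,0,0],[0.0005,0.001,-0.0015,0,0],[0.0005,0.001,-0.0015,0,0],[0.0005,0.001,-0.0015,0,0]]' 40; python3 go.py
python3 - <<'E'
from h import *
import pickle
s,w,S,T=pickle.load(open('w9.pkl','rb'))
a=cv2.imread('pics/top0.png');b=cv2.cvtColor(T['pixels'],cv2.COLOR_RGB2BGR)
cv2.imwrite('pics/z15.png',np.vstack([cv2.resize(x[130:240,140:340],(760,290)) [:, :] for x in (a,b)]))
E
```

```text
t: 22.53
tcp_pos: [0.4908, 0.059, 0.2343]
eef_rot: [-3.142, 0.0, 1.386]
ft_force: [0.6, -0.2, -0.5]
opening: 0.524
t 22.5333 p [0.4908 0.059  0.2343] rpy [-180.      0.     79.44] q [-0.125 -0.045  1.831 -0.     1.355  0.059] F [ 0.6 -0.2 -0.5] M [ 0.01 -0.02 -0.02] op 44.5
```

View pics/z15.png

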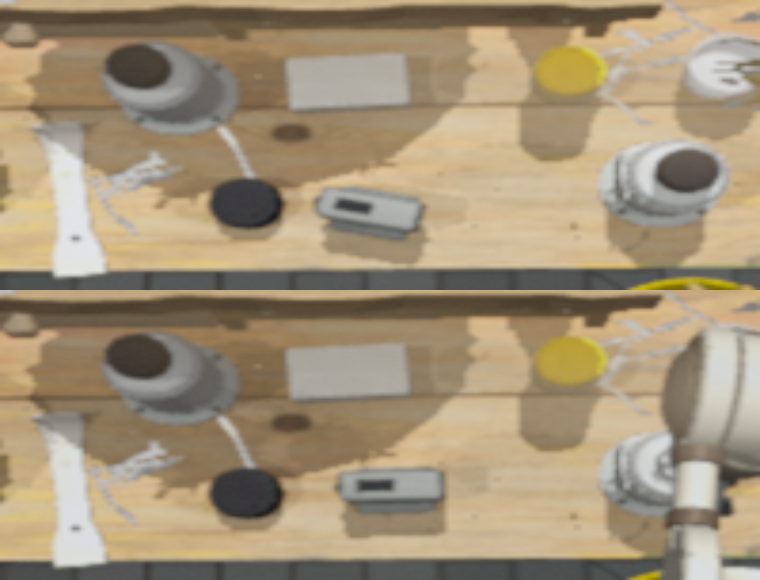

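Nothing else has moved, the scanner is upright, and the cap is held level over the canister. I'm handing in now.

Run:
```python
from h import *
s=r.sense(); print(s['t'],s['tcp_pos'],s['opening'])
print(job.job_done())
```

```text
22.5333 [0.49076867 0.05895493 0.2342829 ] 0.5238881607176055
the job is handed in; nothing more can be done
None
```

I booked out the canister and took its cap off, handing in at 22.5 s of the 58 s allowed. No verdict came back.

- **Scan:** I held the scanner square to the label for about 1.5 s, with the window about 10 cm in front. It was within about 1° and a few millimetres of the label's middle. At first I took the small black tab at the rear for the window and presented the scanner backwards. The picture showed this, so I gave it another half turn before the real scan. That took the last joint to -2.93 of its -3 rad limit.
- **Scanner back:** It stands upright and released, about 2 cm from where it started and turned about 10°. The pictures after release show it standing.
- **Cap:** I tried clockwise (seen from above) first. It turned easily to a firm stop at about 73°, so that was the loosening way and I did not turn it the other way. It then lifted off with at most about 4 N of pull, and the pictures show the neck bare.
- **Final pose:** The cap is held level at 40 N. From the camera and the gripper position, its rim is about 8 cm above the seat, within about 2 mm. It is within about 1 mm of the canister's axis.
- **Disagreements:** The cap measured about 44 mm across its top against the 46 mm given, which I put down to its bevelled edge. The label's direction came out between 91.7° and 93.5° in different views.
- **Bystanders:** The hive tool, jar and other cap had not moved in the before-and-after top view. The tubs were still upright in the other views. I did not check the cage as closely, but nothing went near it.

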